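# Inspect the pressure switches at the code reader

## Task

Show the pressure switches on the bench to the code reader in the order red, yellow, blue (there may be no blue one). First lift off a switch's cap, if it has one, and set it in a cell of the black cap holder; then hold the switch upright with each of its three marked sides in turn - orange dial, then terminals, then white label - square to the reader's window at its height, centred and about 60 mm away, still for a second each, and stand it upright in a cell of the blue tray. At the end every switch stands in the blue tray and every cap is in the cap holder; do not knock the reader or shift the gauge, the bottle and the screwdriver.

Things in the scene. Friction and masses are not known exactly. Their poses are not given: they have to be found in the camera images.
- reader_window (a point): centre of the round glass window (red dot in it) of the fixed grey code reader, 100 mm above the bench. Its y axis points straight out of the window, level; x is level, across it; z is up. The reader head is 85 mm wide, 60 mm deep, and reaches from 62 to 140 mm above the bench (yellow patch on its top), on a base plate 120 mm wide, 12 mm high, that ends 3 mm in front of the window. Its place and heading vary.
- out_tray: fixed blue outgoing tray, 96 mm (x) by 274 mm (y), walls 18 mm high above the bench and 4 mm thick, floor 4 mm above the bench; two dividers across make three cells in a row along y, each about 88 by 86 mm, cell centres at y = -90, 0 and +90 mm. Origin: centre of its underside, on the bench.
- cap_tray: fixed black cap holder, 72 mm (x) by 208 mm (y), walls 14 mm high and 4 mm thick, floor 4 mm above the bench; two dividers make three cells in a row along y, each about 64 by 64 mm, cell centres at y = -68, 0 and +68 mm. Origin: centre of its underside, on the bench.
- red_switch_centre (a point): pressure switch with a red top plate, 350 g, 92 mm high in all; this point is its centre, 46 mm above its underside. z up, x to its blank back. Square base 66 by 66 mm, 10 mm high; aluminium body 60 by 60 mm up to 50 mm; on top, in the middle, a square brass neck 20 by 20 mm from 50 to 92 mm above the underside, sides parallel to x and y: the place to grip it. Stands on the bench at any heading, its red cap, if there is one, over the neck.
- red_switch_dial (a point): middle of the red switch's side with the round orange dial (its +y side), 33 mm from its axis, 28 mm above its underside; same axes as the switch
- red_switch_terminals (a point): middle of the red switch's side with the black block of brass terminals (its -x side), 33 mm from its axis, 28 mm above its underside; same axes
- red_switch_label (a point): middle of the red switch's side with the white label (its -y side), 33 mm from its axis, 28 mm above its underside; same axes
- red_cap_centre (a point): loose red plastic cap, 38 by 38 by 50 mm, 40 g, closed on top and open below (inside 30 by 30 mm, 45 mm deep); this point is its centre, 25 mm above its rim, z up. It sits loosely over the brass neck of the red switch, its rim on the switch's top plate, and comes straight up: 45 mm to clear the neck. May be absent: the switch then comes without a cap.
- yellow_switch_centre (a point): pressure switch with a yellow top plate, 350 g, 92 mm high in all; this point is its centre, 46 mm above its underside. z up, x to its blank back. Square base 66 by 66 mm, 10 mm high; aluminium body 60 by 60 mm up to 50 mm; on top, in the middle, a square brass neck 20 by 20 mm from 50 to 92 mm above the underside, sides parallel to x and y: the place to grip it. Stands on the bench at any heading, its yellow cap, if there is one, over the neck.
- yellow_switch_dial (a point): middle of the yellow switch's side with the round orange dial (its +y side), 33 mm from its axis, 28 mm above its underside; same axes as the switch
- yellow_switch_terminals (a point): middle of the yellow switch's side with the black block of brass terminals (its -x side), 33 mm from its axis, 28 mm above its underside; same axes
- yellow_switch_label (a point): middle of the yellow switch's side with the white label (its -y side), 33 mm from its axis, 28 mm above its underside; same axes
- yellow_cap_centre (a point): loose yellow plastic cap, 38 by 38 by 50 mm, 40 g, closed on top and open below (inside 30 by 30 mm, 45 mm deep); this point is its centre, 25 mm above its rim, z up. It sits loosely over the brass neck of the yellow switch, its rim on the switch's top plate, and comes straight up: 45 mm to clear the neck. May be absent: the switch then comes without a cap.
- blue_switch_centre (a point): pressure switch with a blue top plate, 350 g, 92 mm high in all; this point is its centre, 46 mm above its underside. z up, x to its blank back. Square base 66 by 66 mm, 10 mm high; aluminium body 60 by 60 mm up to 50 mm; on top, in the middle, a square brass neck 20 by 20 mm from 50 to 92 mm above the underside, sides parallel to x and y: the place to grip it. Stands on the bench at any heading, without a cap; this switch may be absent.
- blue_switch_dial (a point): middle of the blue switch's side with the round orange dial (its +y side), 33 mm from its axis, 28 mm above its underside; same axes as the switch
- blue_switch_terminals (a point): middle of the blue switch's side with the black block of brass terminals (its -x side), 33 mm from its axis, 28 mm above its underside; same axes
- blue_switch_label (a point): middle of the blue switch's side with the white label (its -y side), 33 mm from its axis, 28 mm above its underside; same axes
- gauge: bystander: black round pressure gauge 90 mm across on a stand, 140 mm high; origin under its foot
- sealant: bystander: bottle 50 mm across, 130 mm high; origin under it
- driver: bystander: screwdriver lying on the bench; origin under it
Not all that is in view belongs to the job. Of the things shaped like the part that bears yellow_cap_centre, the yellow one is meant. What is shaped like the part that bears yellow_switch_centre but purple is not meant.

How it is judged:
On the way, in this order (a step that is already met when the one before it is completed fails the run):
1. red switch, its cap (if any) set in the cap holder, held upright with its dial side square to the window (within 10 deg), centred within 20 mm, 30 to 90 mm away, for 0.5 s (y of red_switch_dial in the frame of reader_window between 0.03 and 0.09 m and x of red_switch_dial in the frame of reader_window between -0.02 and 0.02 m and z of red_switch_dial in the frame of reader_window between -0.02 and 0.02 m and angle between the y axis of red_switch_dial and the y axis of reader_window, either way round below 0.175 rad and angle between red_switch_dial's own z axis and vertical below 0.175 rad and x of red_cap_centre in the frame of cap_tray between -0.036 and 0.036 m and y of red_cap_centre in the frame of cap_tray between -0.104 and 0.104 m and height (world z) of red_cap_centre below 0.04 m and linear speed of red_cap below 0.02 m/s), for 0.5 s.
2. red switch, its cap (if any) set in the cap holder, held upright with its terminals side square to the window (within 10 deg), centred within 20 mm, 30 to 90 mm away, for 0.5 s (y of red_switch_terminals in the frame of reader_window between 0.03 and 0.09 m and x of red_switch_terminals in the frame of reader_window between -0.02 and 0.02 m and z of red_switch_terminals in the frame of reader_window between -0.02 and 0.02 m and angle between the x axis of red_switch_terminals and the y axis of reader_window, either way round below 0.175 rad and angle between red_switch_terminals's own z axis and vertical below 0.175 rad and x of red_cap_centre in the frame of cap_tray between -0.036 and 0.036 m and y of red_cap_centre in the frame of cap_tray between -0.104 and 0.104 m and height (world z) of red_cap_centre below 0.04 m and linear speed of red_cap below 0.02 m/s), for 0.5 s.
3. red switch, its cap (if any) set in the cap holder, held upright with its label side square to the window (within 10 deg), centred within 20 mm, 30 to 90 mm away, for 0.5 s (y of red_switch_label in the frame of reader_window between 0.03 and 0.09 m and x of red_switch_label in the frame of reader_window between -0.02 and 0.02 m and z of red_switch_label in the frame of reader_window between -0.02 and 0.02 m and angle between the y axis of red_switch_label and the y axis of reader_window, either way round below 0.175 rad and angle between red_switch_label's own z axis and vertical below 0.175 rad and x of red_cap_centre in the frame of cap_tray between -0.036 and 0.036 m and y of red_cap_centre in the frame of cap_tray between -0.104 and 0.104 m and height (world z) of red_cap_centre below 0.04 m and linear speed of red_cap below 0.02 m/s), for 0.5 s.
4. yellow switch, its cap (if any) set in the cap holder, held upright with its dial side square to the window (within 10 deg), centred within 20 mm, 30 to 90 mm away, for 0.5 s (y of yellow_switch_dial in the frame of reader_window between 0.03 and 0.09 m and x of yellow_switch_dial in the frame of reader_window between -0.02 and 0.02 m and z of yellow_switch_dial in the frame of reader_window between -0.02 and 0.02 m and angle between the y axis of yellow_switch_dial and the y axis of reader_window, either way round below 0.175 rad and angle between yellow_switch_dial's own z axis and vertical below 0.175 rad and x of yellow_cap_centre in the frame of cap_tray between -0.036 and 0.036 m and y of yellow_cap_centre in the frame of cap_tray between -0.104 and 0.104 m and height (world z) of yellow_cap_centre below 0.04 m and linear speed of yellow_cap below 0.02 m/s), for 0.5 s.
5. yellow switch, its cap (if any) set in the cap holder, held upright with its terminals side square to the window (within 10 deg), centred within 20 mm, 30 to 90 mm away, for 0.5 s (y of yellow_switch_terminals in the frame of reader_window between 0.03 and 0.09 m and x of yellow_switch_terminals in the frame of reader_window between -0.02 and 0.02 m and z of yellow_switch_terminals in the frame of reader_window between -0.02 and 0.02 m and angle between the x axis of yellow_switch_terminals and the y axis of reader_window, either way round below 0.175 rad and angle between yellow_switch_terminals's own z axis and vertical below 0.175 rad and x of yellow_cap_centre in the frame of cap_tray between -0.036 and 0.036 m and y of yellow_cap_centre in the frame of cap_tray between -0.104 and 0.104 m and height (world z) of yellow_cap_centre below 0.04 m and linear speed of yellow_cap below 0.02 m/s), for 0.5 s.
6. yellow switch, its cap (if any) set in the cap holder, held upright with its label side square to the window (within 10 deg), centred within 20 mm, 30 to 90 mm away, for 0.5 s (y of yellow_switch_label in the frame of reader_window between 0.03 and 0.09 m and x of yellow_switch_label in the frame of reader_window between -0.02 and 0.02 m and z of yellow_switch_label in the frame of reader_window between -0.02 and 0.02 m and angle between the y axis of yellow_switch_label and the y axis of reader_window, either way round below 0.175 rad and angle between yellow_switch_label's own z axis and vertical below 0.175 rad and x of yellow_cap_centre in the frame of cap_tray between -0.036 and 0.036 m and y of yellow_cap_centre in the frame of cap_tray between -0.104 and 0.104 m and height (world z) of yellow_cap_centre below 0.04 m and linear speed of yellow_cap below 0.02 m/s), for 0.5 s.
7. blue switch, its cap (if any) set in the cap holder, held upright with its dial side square to the window (within 10 deg), centred within 20 mm, 30 to 90 mm away, for 0.5 s (y of blue_switch_dial in the frame of reader_window between 0.03 and 0.09 m and x of blue_switch_dial in the frame of reader_window between -0.02 and 0.02 m and z of blue_switch_dial in the frame of reader_window between -0.02 and 0.02 m and angle between the y axis of blue_switch_dial and the y axis of reader_window, either way round below 0.175 rad and angle between blue_switch_dial's own z axis and vertical below 0.175 rad), for 0.5 s.
8. blue switch, its cap (if any) set in the cap holder, held upright with its terminals side square to the window (within 10 deg), centred within 20 mm, 30 to 90 mm away, for 0.5 s (y of blue_switch_terminals in the frame of reader_window between 0.03 and 0.09 m and x of blue_switch_terminals in the frame of reader_window between -0.02 and 0.02 m and z of blue_switch_terminals in the frame of reader_window between -0.02 and 0.02 m and angle between the x axis of blue_switch_terminals and the y axis of reader_window, either way round below 0.175 rad and angle between blue_switch_terminals's own z axis and vertical below 0.175 rad), for 0.5 s.
9. blue switch, its cap (if any) set in the cap holder, held upright with its label side square to the window (within 10 deg), centred within 20 mm, 30 to 90 mm away, for 0.5 s (y of blue_switch_label in the frame of reader_window between 0.03 and 0.09 m and x of blue_switch_label in the frame of reader_window between -0.02 and 0.02 m and z of blue_switch_label in the frame of reader_window between -0.02 and 0.02 m and angle between the y axis of blue_switch_label and the y axis of reader_window, either way round below 0.175 rad and angle between blue_switch_label's own z axis and vertical below 0.175 rad), for 0.5 s.
At the end, for the whole second after the job is handed in: Each switch present stands upright (within 6 degrees) on the floor of the blue tray, inside its walls, and each cap is inside the black cap holder, down on its floor (upright or lying), all released and at rest (x of red_switch_centre in the frame of out_tray between -0.048 and 0.048 m and y of red_switch_centre in the frame of out_tray between -0.137 and 0.137 m and height (world z) of red_switch_centre between 0.043 and 0.057 m and angle between each of red_switch_centre, yellow_switch_centre, blue_switch_centre's own z axis and vertical below 0.1 rad and linear speed of each of red_switch, red_cap, yellow_switch, yellow_cap, blue_switch below 0.02 m/s and x of red_cap_centre in the frame of cap_tray between -0.036 and 0.036 m and y of red_cap_centre in the frame of cap_tray between -0.104 and 0.104 m and height (world z) of each of red_cap_centre, yellow_cap_centre below 0.04 m and x of yellow_switch_centre in the frame of out_tray between -0.048 and 0.048 m and y of yellow_switch_centre in the frame of out_tray between -0.137 and 0.137 m and height (world z) of yellow_switch_centre between 0.043 and 0.057 m and x of yellow_cap_centre in the frame of cap_tray between -0.036 and 0.036 m and y of yellow_cap_centre in the frame of cap_tray between -0.104 and 0.104 m and x of blue_switch_centre in the frame of out_tray between -0.048 and 0.048 m and y of blue_switch_centre in the frame of out_tray between -0.137 and 0.137 m and height (world z) of blue_switch_centre between 0.043 and 0.057 m); the robot touches nothing.
It fails at once if the gauge is moved more than 30 mm (distance of gauge from where it was at the start of the episode above 0.03 m).
It fails at once if the sealant is moved more than 30 mm (distance of sealant from where it was at the start of the episode above 0.03 m).
It fails at once if the driver is moved more than 30 mm (distance of driver from where it was at the start of the episode above 0.03 m).
It fails at once if the reader is struck or leant on (over 10 N) (contact force between reader and anything else above 10 N).
Of blue_switch, red_cap, yellow_cap only 2 to 3 are there at a start; the rules pass over those that are not, and their reading is None.
At some moment in a run one of red_switch, yellow_switch, blue_switch may be knocked a few centimetres aside while the robot is not near it.
It also fails if it takes over 210 s, if anything falls off the work surface, if the arm or the gripper's body presses on something with over 40 N, if the wrist force passes 120 N, or if a joint passes its speed limit or range.

## Robot

A 6-joint arm with a two-finger parallel gripper is mounted at the origin on the work surface. World frame = base frame: x ahead of the robot, y to its left, z up, the work surface at z = 0. Lengths are in m, angles in rad, forces in N, time in s.
With the tool pointing down it reaches from about 0.35 to 0.975 m from the base axis. Payload 4.9 kg.
Tool frame: the origin (TCP) lies midway between the tips of the shut fingers; the grasp point (between the pads) lies 19 mm behind it; z points along the fingers, y is the line along which they close (so a half turn about z gives the same grasp; the last joint's range is limited). The gripper opens to 85 mm and grips with 20 to 120 N. Pads are 22 mm wide; open, the fingers measure 114 mm over their backs; the gripper's body (76 mm by 85 mm) begins 54 mm behind the grasp point. The pads swing forward as they close: fully open they stand 13 mm farther back than shut.
Start: joints at [-0.119, 0.053, 1.613, -0, 1.476, -0.119], TCP at [0.625, 0, 0.231] pointing down, gripper open.
Joint ranges: [-3.01, 3.01], [-1.01, 2.22], [0.06, 2.58], [-1.02, 4.17], [0.09, 2.62], [-3.14, 3.14]. Speed limits (rad/s): [2.57, 2.57, 3.14, 3.14, 3.14, 3.14].

## Interface

Orientations are given as a rotation vector (axis times angle).
In Python, from station import telemetry, optics, ctrl gives the robot as it stands.
- The arm moves only by the shell command python3 -m pendant 'ROWS' [FORCE]. ROWS is JSON, one flat list of numbers, 7 for each row, row after row: the turn, a rotation vector about the tool's x, y, z as a fraction of full scale, then the shift along the tool's x, y, z as a fraction of full scale, then the opening, from 0 (shut) to 1 (fully open). In form: [ax, ay, az, tx, ty, tz, fingers, ax, ay, az, tx, ty, tz, fingers, ...]. A call has 1 to 12 rows; each row is the pose to reach, as a shift and turn from the pose commanded when the call began, along the tool's axes at that moment; what a row does not reach only later rows make up. Full scale, the value 1, is 300 mm for a shift and 30 degrees for a turn. A row lasts 1/8 s, in which the tool goes at most 62.5 mm and 10.7 degrees, less where a joint would pass 70% of its speed; a pose out of reach is approached as far as the arm can. A call with a number of a shift or a turn outside -1 to 1 is refused whole. A call with a gripper value outside its range is refused whole. The fingers move at their own pace and stop on an object; FORCE is the grip in N (left out, the last holds). Time passes only in rows, so rows that repeat a pose let the fingers close. It gives the time, the measured TCP pose, the force, the opening and the grip force at its end, in the units of the state.
- telemetry.get_obs(): the state, without advancing time (a new reading comes with each control period).
- optics.get_image(name): name is "scene" or "side" or "wrist"; returns a dict with "image" (384x512x3 uint8, red, green, blue), "depth" (384x512 float32, m along the optical axis (not along the pixel's ray), 0 where there is no reading), "fx", "fy", "cx", "cy" (pixels), "dist_coeffs" ([k1, k2, p1, p2, k3] as OpenCV has them; the pictures are not rectified), "rvec" (rotation vector, rad) and "tvec" (3), from world to camera coordinates, as OpenCV has them. Camera axes: x right, y down, z forward; pixel columns grow to the right and rows downward; lengths in m; the calibration is good to about 2 mm. A picture is of the moment at which its call begins.
- ctrl.finish_job(): hands the job in; it is judged then, once.
The state is a dict: "t": time; "q": joint angles; "dq": joint speeds; "effort": joint torques, N m; "tool_pos": TCP position; "tool_rot": TCP orientation; "contact_force": force on the tool from outside, world axes, zero at the start; "wrist_torque": the same for the moment, N m; "opening": finger opening in m; "grip_force": force on a finger pad.
Only numpy, scipy, OpenCV 4.12 (cv2) and the standard library are available. Lean on these libraries where they do the work, as an engineer would, in place of code of your own. Each camera call takes 0.05 s, during which the arm holds its last target. There are 200 camera calls.

## Working session

There is one attempt and no reset: what is moved stays moved. The work goes in short steps, Python scripts to look and compute and a shell command to move; the robot and the scene stay as the last step left them, time stands still between calls to the robot, and variables do not carry over. Pictures are saved under pics/ and viewed, at most 14 in all, crops included, and the job is handed in when it is done.

```bash
mkdir -p pics; ls
cat > h.py <<'E'
import numpy as np, cv2, json
from station import telemetry, optics, ctrl
from scipy.spatial.transform import Rotation as R
def grab(n,save=None):
    d=optics.get_image(n)
    if save: cv2.imwrite(f'pics/{save}.png',cv2.cvtColor(d['image'],cv2.COLOR_RGB2BGR))
    return d
def cam(d):
    K=np.array([[d['fx'],0,d['cx']],[0,d['fy'],d['cy']],[0,0,1.]]);return K,np.array(d['dist_coeffs'],float),R.from_rotvec(np.ravel(d['rvec'])).as_matrix(),np.ravel(d['tvec'])
def rays(d,uv):
    K,D,Rm,t=cam(d);p=cv2.undistortPoints(np.array(uv,float).reshape(-1,1,2),K,D)[:,0]
    return -Rm.T@t,np.c_[p,np.ones(len(p))]
def plane(d,uv,z):
    K,D,Rm,t=cam(d);c,r=rays(d,uv);w=r@Rm
    return c+w*((z-c[2])/w[:,2])[:,None]
def cloud(d):
    v,u=np.mgrid[0:384,0:512];K,D,Rm,t=cam(d);c,r=rays(d,np.c_[u.ravel(),v.ravel()])
    return (c+(r*d['depth'].ravel()[:,None])@Rm).reshape(384,512,3)
E
python3 - <<'E'
from h import *
o=telemetry.get_obs();print(o['t'],o['tool_pos'],o['tool_rot'])
for n in('scene','side','wrist'):
    d=grab(n,n+'0');c,_=rays(d,[[256,192]]);print(n,c,d['fx'],plane(d,[[256,192]],0), (d['depth']>0).mean())
a=[cv2.imread(f'pics/{n}0.png') for n in('scene','side')]
E
```

```text
pics
0.0 [6.24375710e-01 5.11990586e-05 2.30056267e-01] [-2.22034744e+00 -2.22029901e+00  2.04744238e-03]
scene [0.9502384  0.35406753 0.85806319] 346.3922861283879 [[0.47659706 0.02653239 0.        ]] 0.9960225423177084
side [0.45193909 0.69281844 0.73978028] 366.0378154843045 [[ 5.00069109e-01 -1.90283024e-02 -1.11022302e-16]] 0.9959157307942709
wrist [0.62534327 0.08140913 0.37436992] 269.29732471058327 [[ 0.62071632 -0.04410463  0.        ]] 0.9962819417317709
```

View pics/scene0.png

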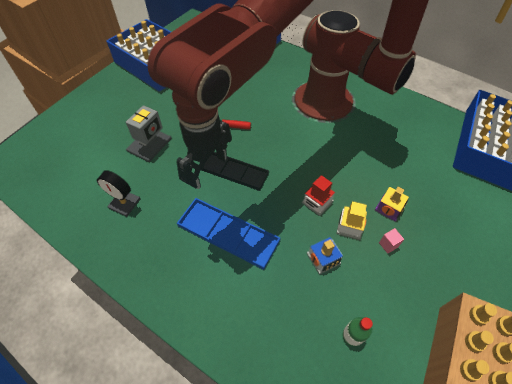

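View pics/side0.png

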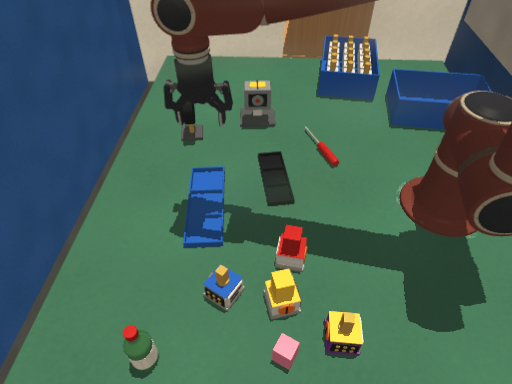

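The scene picture shows the red capped switch at (320,195), the yellow capped one at (353,220) and the blue one without a cap at (325,255). The purple decoy is at (393,203), the reader at (147,130), the gauge at (118,195) and the bottle at (358,332). The side view shows the blue tray at (206,205), the cap tray at (275,178), the screwdriver at (322,145), and the reader window facing the camera at (258,100).

```bash
cat > m.py <<'E'
from h import *
def rect(P): 
    r=cv2.minAreaRect((P[:,:2]*1000).astype(np.float32)); return np.round(r[0],1),np.round(r[1],1),round(r[2],1)
def data():
    return [(n,)+(lambda d:(d,cloud(d),cv2.cvtColor(d['image'],cv2.COLOR_RGB2HSV)))(grab(n)) for n in('scene','side')]
col={'red':[(0,6),(174,180)],'yellow':[(22,34)],'blue':[(105,125)],'purple':[(130,165)]}
def mask(h,c,s=110,v=50):
    m=np.zeros(h.shape[:2],bool)
    for a,b in col[c]: m|=(h[...,0]>=a)&(h[...,0]<=b)
    return m&(h[...,1]>s)&(h[...,2]>v)
def clust(m,minpx):
    n,l,s,_=cv2.connectedComponentsWithStats(m.astype(np.uint8));return [l==i for i in range(1,n) if s[i,4]>=minpx]
E
python3 - <<'E'
from m import *
np.set_printoptions(suppress=True,precision=4)
for n,d,C,h in data():
    x,y,z=C[...,0],C[...,1],C[...,2]; ws=(x>.2)&(x<1)&(abs(y)<.6)
    for c in('red','yellow','blue'):
        for nm,a,b in(('cap/neck',.09,.11),('plate',.042,.058),('rim',.013,.023)):
            if nm=='rim' and c!='blue': continue
            for k in clust(mask(h,c)&ws&(z>a)&(z<b),25):
                print(n,c,nm,k.sum(),np.median(z[k]).round(4),rect(C[k]))
    for nm,m in(('black rim',(h[...,2]<60)&(z>.008)&(z<.02)),('readerpatch',mask(h,'yellow')&(z>.13)&(z<.15)),('readertop',(z>.132)&(z<.148)&(y<0)),('brass',(h[...,0]>10)&(h[...,0]<24)&(h[...,1]>100)&(z>.08)&(z<.1)),('orange',(h[...,0]>5)&(h[...,0]<18)&(h[...,1]>150)&(z>.01)&(z<.05)),('driver',mask(h,'red')&(z<.04)&(y<0)),('tall',(z>.1)&(z<.16))):
        for k in clust(m&ws,25): print(n,nm,k.sum(),np.median(C[k],0),rect(C[k]))
E
```

```text
scene red cap/neck 184 0.0977 (array([405.8, 195.6]), array([38.4, 39. ]), 80.9)
scene red plate 187 0.0482 (array([405.3, 193.3]), array([60.7, 58.9]), 82.4)
scene red plate 28 0.046 (array([433.6, 421.5]), array([18.5, 39.2]), 2.4)
scene yellow cap/neck 196 0.098 (array([427.3, 310.2]), array([39.5, 38.6]), 17.9)
scene yellow plate 271 0.0479 (array([304.2, 380. ]), array([60.8, 62.2]), 89.4)
scene yellow plate 170 0.0479 (array([425.1, 309.9]), array([61.5, 60.6]), 17.2)
scene blue plate 344 0.0483 (array([552.1, 293.6]), array([59.9, 61.8]), 61.2)
scene blue rim 26 0.0195 (array([ 297. , -567.6]), array([11. , 62.2]), 0.2)
scene blue rim 452 0.0155 (array([633.5,  38. ]), array([ 98.8, 275.2]), 6.2)
scene blue rim 25 0.0141 (array([632.6,  83.3]), array([50.3,  4.4]), 6.8)
scene black rim 304 [ 0.5298 -0.3532  0.0106] (array([ 525.1, -352.1]), array([59.1, 91.3]), 86.3)
scene black rim 256 [ 0.4592 -0.0473  0.0109] (array([447.4, -68.8]), array([ 76. , 191.6]), 10.6)
scene black rim 161 [ 0.7416 -0.2668  0.0099] (array([ 736.9, -274.3]), array([39.3, 68.7]), 8.5)
scene readerpatc
[... 2836 characters left out ...]
3806 0.0903] (array([304.3, 378.1]), array([20. , 21.7]), 0.4)
side orange 117 [0.4168 0.3398 0.0327] (array([416. , 339.3]), array([34.4,  6.5]), 16.4)
side orange 63 [0.3363 0.3832 0.0404] (array([335.6, 379.4]), array([ 4.6, 32.3]), 1.3)
side driver 219 [ 0.2918 -0.1722  0.0213] (array([ 294. , -182.1]), array([ 23.2, 100.7]), 27.8)
side tall 38 [ 0.2546 -0.5703  0.1134] (array([ 254.4, -573.8]), array([17.1, 22.5]), 8.6)
side tall 529 [ 0.5158 -0.34    0.134 ] (array([ 517.3, -361.6]), array([84. , 69.6]), 3.4)
side tall 144 [ 0.7229 -0.2426  0.1181] (array([ 725.9, -255.9]), array([29.3, 49.6]), 9.8)
side tall 251 [0.6849 0.4492 0.1275] (array([687. , 446.1]), array([21.8, 22.6]), 14.6)
```

Run:
```python
from m import *
np.set_printoptions(suppress=True,precision=4)
a=cv2.imread('pics/scene0.png')[165:280,290:420];b=cv2.imread('pics/side0.png')[215:350,195:325]
cv2.imwrite('pics/zoom.png',np.hstack([cv2.resize(i,(390,400),interpolation=cv2.INTER_CUBIC) for i in(a,b)]))
for n,d,C,h in data():
    m=(abs(C[...,0]-.517)<.06)&(C[...,1]>-.345)&(C[...,1]<-.315)&(C[...,2]>.07)&(C[...,2]<.132)
    P=C[m]; 
    for _ in range(3):
        f=np.polyfit(P[:,0],P[:,1],1);r=P[:,1]-np.polyval(f,P[:,0]);P=P[abs(r)<.003]
    print(n,m.sum(),len(P),'slope deg',np.degrees(np.arctan(f[0])),'x range',P[:,0].min(),P[:,0].max(),'y@.517',np.polyval(f,.517))
    red=m&mask(h,'red');print(red.sum(),np.median(C[red],0) if red.any() else '')
```

```text
scene 391 275 slope deg 2.783968824971027 x range 0.47540490011092795 0.5586098633529899 y@.517 -0.33362454092307303
12 [ 0.5155 -0.3302  0.1007]
side 450 342 slope deg 4.857413041346433 x range 0.4736677968528804 0.5576983823024991 y@.517 -0.33564569711200265
13 [ 0.5154 -0.3332  0.0989]
```

View pics/zoom.png

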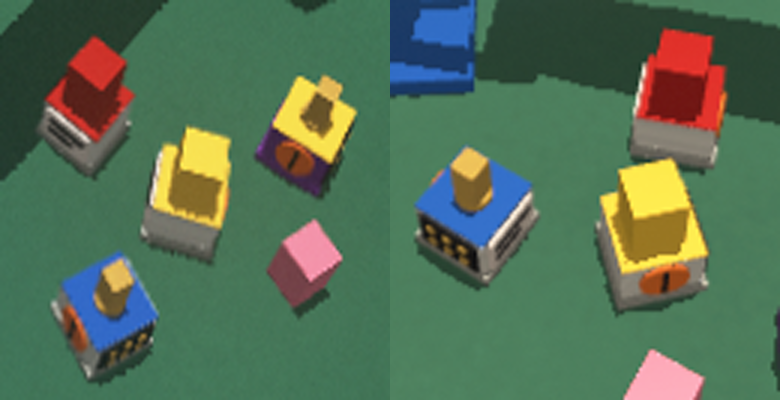

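The zoom shows the red switch's orange dial on its far right side in the side view, with the plain grey side towards that camera. In the scene view its white label faces left. So red's x axis is at about 81°, yellow's at about 17.5° and blue's at about -118°. The reader window is at (0.515, -0.333, 0.10), facing about 94°.

```bash
cat > go.py <<'E'
import sys
from h import *
# targets x,y,z,yaw: fractions from present pose; chained
o=telemetry.get_obs();p=np.array(o['tool_pos']);Rm=R.from_rotvec(o['tool_rot']);X=Rm.as_matrix()[:,0]
Y=np.degrees(np.arctan2(X[1],X[0]));print('now',o['t'],np.round(p,4),'yaw',Y.round(1),'q1,q6',np.degrees(np.array(o['q'])[[0,5]]).round(0),'open',round(o['opening'],4),'F',np.round(o['contact_force'],1),'tilt',np.degrees(Rm.as_matrix()[:2,2]).round(2))
for a in sys.argv[1:]:
    x,y,z,w=map(float,a.split(','));g=np.array([x,y,z]);d=g-p;c,s=np.cos(np.radians(Y)),np.sin(np.radians(Y))
    t=np.array([d@[c,s,0],d@[s,-c,0],-d[2]])/.3
    dy=(Y-w+180)%360-180 if abs(Y-w)>180 else Y-w
    print(a,'az',round(dy/30,3),'t',np.round(t,3)); p=g;Y=w
E
python3 go.py .406,.1945,.16,81 .406,.1945,.068,81
```

```text
now 0.35 [0.6249 0.     0.231 ] yaw 90.0 q1,q6 [-7. -7.] open 0.0853 F [ 0.4 -0.3  0.5] tilt [-0.03  0.  ]
.406,.1945,.16,81 az 0.3 t [ 0.648 -0.729  0.237]
.406,.1945,.068,81 az 0.0 t [0.    0.    0.307]
```

```bash
python3 -m pendant '[0,0,0.3,0.648,-0.729,0.237,1,0,0,0.3,0.648,-0.729,0.237,1,0,0,0.3,0.648,-0.729,0.237,1,0,0,0.3,0.648,-0.729,0.237,1,0,0,0.3,0.648,-0.729,0.237,1,0,0,0.3,0.648,-0.729,0.237,1,0,0,0.3,0.648,-0.729,0.237,1,0,0,0.3,0.648,-0.729,0.237,1]' 40
python3 - <<'E'
from m import *
d=grab('wrist','w1');C=cloud(d);h=cv2.cvtColor(d['image'],cv2.COLOR_RGB2HSV)
for nm,a,b in(('cap',.09,.11),('plate',.042,.058)):
  for k in clust(mask(h,'red')&(C[...,2]>a)&(C[...,2]<b),25): print(nm,k.sum(),np.median(C[k][:,2]),rect(C[k]))
E
python3 go.py .406,.1945,.068,81
```

```text
t: 1.35
tool_pos: [0.4075, 0.1939, 0.161]
tool_rot: [2.39, 2.038, 0.002]
contact_force: [-0.2, -0.5, -0.8]
opening: 0.0853
grip_force: 0.0
cap 2141 0.10145385886985811 (array([406.5, 193.8]), array([38.5, 38.1]), 80.5)
plate 1333 0.051598949662172766 (array([405.2, 193.2]), array([59.9, 59.7]), 81.4)
plate 414 0.0492036385096043 (array([54., 44.]), array([ 8.3, 44.1]), 36.1)
now 1.4 [0.4074 0.1939 0.1609] yaw 80.9 q1,q6 [16. 25.] open 0.0852 F [-0.  -0.6 -0.3] tilt [0.06 0.01]
.406,.1945,.068,81 az -0.003 t [ 0.001 -0.005  0.31 ]
```

View pics/w1.png

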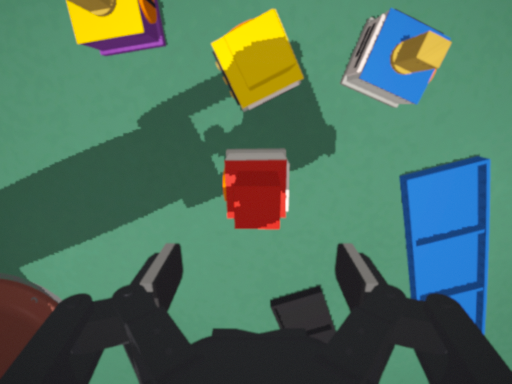

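The wrist view shows the red cap at (257,200), centred between the fingers, and it agrees with the earlier measurement.

```bash
python3 -m pendant '[0,0,0,0,-0.003,0.15,1,0,0,0,0,-0.003,0.31,1,0,0,0,0,-0.003,0.31,1,0,0,0,0,-0.003,0.31,1,0,0,0,0,-0.003,0.31,0,0,0,0,0,-0.003,0.31,0,0,0,0,0,-0.003,0.31,0,0,0,0,0,-0.003,0.31,0,0,0,0,0,-0.003,0.31,0,0,0,0,0,-0.003,0.31,0]' 40
python3 -m pendant '[0,0,0,0,0,-0.1,0,0,0,0,0,0,-0.2,0,0,0,0,0,0,-0.3,0,0,0,0,0,0,-0.35,0,0,0,0,0,0,-0.35,0]'
python3 go.py .462,-.1435,.16,101 .462,-.1435,.024,101
```

```text
t: 2.65
tool_pos: [0.4064, 0.1949, 0.0685]
tool_rot: [2.388, 2.04, 0.003]
contact_force: [-0.5, -1.5, 6.2]
opening: 0.0372
grip_force: 41.0
t: 3.28
tool_pos: [0.4058, 0.1947, 0.1728]
tool_rot: [2.388, 2.04, 0.002]
contact_force: [0.0, -0.3, -0.6]
opening: 0.0368
grip_force: 40.3
now 3.275 [0.4058 0.1947 0.1728] yaw 81.0 q1,q6 [16. 25.] open 0.0368 F [ 0.  -0.3 -0.6] tilt [0.09 0.03]
.462,-.1435,.16,101 az -0.667 t [-1.084  0.361  0.043]
.462,-.1435,.024,101 az 0.0 t [0.    0.    0.453]
```

```bash
python3 -m pendant '[0,0,-0.6,-0.9,0.3,0,0,0,0,-0.6,-0.9,0.3,0,0,0,0,-0.6,-0.9,0.3,0,0,0,0,-0.6,-0.9,0.3,0,0,0,0,-0.6,-0.9,0.3,0,0,0,0,-0.6,-0.9,0.3,0,0]'
python3 go.py .462,-.1435,.07,101 .462,-.1435,.024,101
```

```text
t: 4.03
tool_pos: [0.4512, -0.0887, 0.1703]
tool_rot: [-2.045, -2.381, 0.002]
contact_force: [0.1, 0.6, -0.5]
opening: 0.0375
grip_force: 40.3
now 4.025 [ 0.4512 -0.0887  0.1703] yaw 98.7 q1,q6 [-20. -29.] open 0.0375 F [ 0.1  0.6 -0.5] tilt [-0.18  0.05]
.462,-.1435,.07,101 az -0.077 t [-0.186  0.008  0.334]
.462,-.1435,.024,101 az 0.0 t [0.    0.    0.153]
```

```bash
python3 -m pendant '[0,0,-0.077,-0.186,0.008,0.05,0,0,0,-0.077,-0.186,0.008,0.2,0,0,0,-0.077,-0.186,0.008,0.334,0,0,0,-0.077,-0.186,0.008,0.334,0,0,0,-0.077,-0.186,0.008,0.42,0,0,0,-0.077,-0.186,0.008,0.485,0,0,0,-0.077,-0.186,0.008,0.487,0,0,0,-0.077,-0.186,0.008,0.487,0]'
python3 go.py
python3 -m pendant '[0,0,0,0,0,0,0.3,0,0,0,0,0,0,0.65,0,0,0,0,0,0,0.65,0,0,0,0,0,0,0.65,0,0,0,0,0,-0.2,0.65,0,0,0,0,0,-0.4,0.65,0,0,0,0,0,-0.4,0.65]'
python3 go.py .4055,.1935,.18,81 .4055,.1935,.058,81
```

```text
t: 5.03
tool_pos: [0.4642, -0.141, 0.0277]
tool_rot: [1.989, 2.428, 0.001]
contact_force: [1.0, -0.7, 0.2]
opening: 0.0379
grip_force: 40.3
now 5.025 [ 0.4642 -0.141   0.0277] yaw 101.3 q1,q6 [-26. -37.] open 0.0379 F [ 1.  -0.7  0.2] tilt [ 0.12 -0.05]
t: 5.9
tool_pos: [0.4668, -0.1427, 0.1527]
tool_rot: [1.984, 2.42, 0.005]
contact_force: [-0.2, 0.2, 0.7]
opening: 0.0556
grip_force: 0.0
now 5.9 [ 0.4668 -0.1427  0.1527] yaw 101.3 q1,q6 [-26. -37.] open 0.0556 F [-0.2  0.2  0.7] tilt [ 0.63 -0.3 ]
.4055,.1935,.18,81 az 0.677 t [ 1.139  0.019 -0.091]
.4055,.1935,.058,81 az 0.0 t [0.    0.    0.407]
```

```bash
python3 -m pendant '[0,0,0.677,0.95,0.019,-0.091,0.65,0,0,0.677,0.95,0.019,-0.091,0.65,0,0,0.677,0.95,0.019,-0.091,0.65,0,0,0.677,0.95,0.019,-0.091,0.65,0,0,0.677,0.95,0.019,-0.091,0.65,0,0,0.677,0.95,0.019,-0.091,0.65,0,0,0.677,0.95,0.019,-0.091,0.65]'
cat > chk.py <<'E'
from m import *
np.set_printoptions(suppress=True,precision=4)
for n,d,C,h in data():
    x,y,z=C[...,0],C[...,1],C[...,2]; ws=(x>.2)&(x<1)&(abs(y)<.6)
    for c in('red','yellow','blue'):
        for nm,a,b in(('high',.085,.11),('plate',.042,.062)):
            for k in clust(mask(h,c)&ws&(z>a)&(z<b),30): print(n,c,nm,k.sum(),np.median(z[k]).round(4),rect(C[k]))
E
python3 chk.py; python3 go.py .4055,.1935,.18,81 .4055,.1935,.058,81
```

```text
t: 6.78
tool_pos: [0.4125, 0.1393, 0.1725]
tool_rot: [-2.388, -2.041, 0.002]
contact_force: [0.6, 0.2, -0.6]
opening: 0.0556
grip_force: 0.0
scene red plate 149 0.0517 (array([ 465.5, -140.6]), array([39.7, 40.4]), 14.7)
scene red plate 254 0.0481 (array([403.5, 193.7]), array([61.1, 62.2]), 81.5)
scene yellow high 201 0.0979 (array([426.5, 310.3]), array([39.2, 38.5]), 18.1)
scene yellow plate 272 0.0479 (array([303.5, 380.6]), array([62.1, 61.1]), 87.9)
scene yellow plate 161 0.0477 (array([426.5, 310.2]), array([61. , 60.9]), 16.9)
scene blue high 113 0.0929 (array([ 261.2, -543.7]), array([ 52.7, 115.2]), 54.7)
scene blue plate 144 0.0514 (array([ 261.3, -543.4]), array([ 53.2, 115.2]), 53.1)
scene blue plate 343 0.0481 (array([551.7, 294.1]), array([60. , 61.8]), 60.5)
side red plate 393 0.049 (array([404.2, 193.6]), array([60.6, 60.2]), 81.4)
side red plate 33 0.0449 (array([424.4, 439.1]), array([ 3.3, 35.7]), 66.5)
side yellow high 345 0.099 (array([426.8, 309. ]), array([38.3, 38.4]), 17.7)
side yellow high 100 0.0908 (array([303.6, 378.3]), array([20.3, 18.9]), 89.0)
side yellow plate 220 0.0489 (array([425.9, 307.4]), array([59.9, 63.2]), 16.3)
side yellow plate 640 0.0489 (array([303.7, 377.7]), array([61.1, 60.1]), 87.8)
side blue plate 456 0.049 (array([551.9, 292.6]), array([60.6, 60.4]), 59.2)
now 6.875 [0.4128 0.1386 0.1727] yaw 80.9 q1,q6 [ 9. 18.] open 0.0555 F [ 0.1 -1.  -0. ] tilt [-0.07 -0.03]
.4055,.1935,.18,81 az -0.003 t [ 0.177 -0.053 -0.024]
.4055,.1935,.058,81 az 0.0 t [0.    0.    0.407]
```

```bash
python3 -m pendant '[0,0,0,0.178,-0.055,-0.02,0.65,0,0,0,0.178,-0.055,0,0.65,0,0,0,0.178,-0.055,0.1,0.65,0,0,0,0.178,-0.055,0.3,0.65,0,0,0,0.178,-0.055,0.378,0.65,0,0,0,0.178,-0.055,0.378,0.65,0,0,0,0.178,-0.055,0.378,0,0,0,0,0.178,-0.055,0.378,0,0,0,0,0.178,-0.055,0.378,0,0,0,0,0.178,-0.055,0.378,0,0,0,0,0.178,-0.055,0.378,0,0,0,0,0.178,-0.055,0.378,0]' 70
python3 -m pendant '[0,0,0,0,0,0,0,0,0,0,0,0,-0.15,0,0,0,0,0,0,-0.3,0,0,0,0,0,0,-0.45,0,0,0,0,0,0,-0.45,0,0,0,0,0,0,-0.45,0]'
python3 go.py .509,-.24,.2,184
```

```text
t: 8.38
tool_pos: [0.4061, 0.1951, 0.0618]
tool_rot: [2.387, 2.04, 0.003]
contact_force: [-1.5, -1.7, 6.2]
opening: 0.0189
grip_force: 70.2
t: 9.12
tool_pos: [0.404, 0.1948, 0.1933]
tool_rot: [-2.388, -2.04, 0.003]
contact_force: [0.1, 0.1, -4.1]
opening: 0.0189
grip_force: 69.4
now 9.125 [0.404  0.1948 0.1933] yaw 81.0 q1,q6 [16. 25.] open 0.0189 F [ 0.1  0.1 -4.1] tilt [-0.13 -0.04]
.509,-.24,.2,184 az -3.433 t [-1.377  0.572 -0.022]
```

```bash
python3 -m pendant '[0,0,-0.95,-0.75,0.3,0,0,0,0,-0.95,-0.75,0.3,0,0,0,0,-0.95,-0.75,0.3,0,0,0,0,-0.95,-0.75,0.3,0,0,0,0,-0.95,-0.75,0.3,0,0]'
python3 go.py .509,-.24,.2,184
python3 -m pendant '[0,0,-0.95,0,0,0,0,0,0,-0.95,0,0,0,0,0,0,-0.95,0,0,0,0]'
python3 -m pendant '[0,0,-0.95,0,0,0,0,0,0,-0.95,0,0,0,0,0,0,-0.95,0,0,0,0,0,0,-0.95,0,0,0,0]'
python3 go.py .509,-.24,.2,184 .509,-.24,.133,184
```

```text
t: 9.75
tool_pos: [0.4573, -0.0438, 0.1918]
tool_rot: [-1.815, -2.559, 0.004]
contact_force: [-0.4, 1.1, -2.1]
opening: 0.0189
grip_force: 69.4
now 9.75 [ 0.4573 -0.0438  0.1918] yaw 109.3 q1,q6 [-15. -34.] open 0.0189 F [-0.4  1.1 -2.1] tilt [-0.29  0.04]
.509,-.24,.2,184 az -2.49 t [-0.674 -0.053 -0.027]
t: 10.12
tool_pos: [0.4569, -0.0411, 0.1915]
tool_rot: [-1.118, -2.93, 0.001]
contact_force: [-0.2, 0.0, -3.3]
opening: 0.0192
grip_force: 69.4
t: 10.62
tool_pos: [0.4571, -0.041, 0.1921]
tool_rot: [-0.371, -3.115, -0.001]
contact_force: [-0.0, -0.5, -2.1]
opening: 0.019
grip_force: 69.4
now 10.625 [ 0.4571 -0.041   0.1921] yaw 166.4 q1,q6 [-14. -91.] open 0.019 F [-0.  -0.5 -2.1] tilt [-0.28  0.07]
.509,-.24,.2,184 az -0.586 t [-0.324 -0.604 -0.026]
.509,-.24,.133,184 az 0.0 t [0.    0.    0.223]
```

```bash
python3 -m pendant '[0,0,-0.586,-0.324,-0.604,0,0,0,0,-0.586,-0.324,-0.604,0,0,0,0,-0.586,-0.324,-0.604,0.1,0,0,0,-0.586,-0.324,-0.604,0.197,0,0,0,-0.586,-0.324,-0.604,0.197,0,0,0,-0.586,-0.324,-0.604,0.197,0]'
python3 go.py .509,-.24,.133,184
python3 - <<'E'
from m import *
d=grab('side','p1');C=cloud(d);h=cv2.cvtColor(d['image'],cv2.COLOR_RGB2HSV)
x,y,z=C[...,0],C[...,1],C[...,2]
for nm,m in (('plate',mask(h,'red')&(z>.112)&(z<.132)&(y<-.1)),('low',(z>.06)&(z<.125)&(y>-.22)&(y<-.19)&(abs(x-.51)<.05))):
  for k in clust(m,20): print(nm,k.sum(),np.median(C[k],0).round(4),rect(C[k]), z[k].min())
cv2.imwrite('pics/p1z.png',cv2.resize(cv2.imread('pics/p1.png')[40:240,140:340],(500,500)))
E
```

```text
t: 11.38
tool_pos: [0.5104, -0.2396, 0.1351]
tool_rot: [0.11, -3.138, -0.002]
contact_force: [-0.2, 0.2, -2.5]
opening: 0.0186
grip_force: 70.0
now 11.375 [ 0.5104 -0.2396  0.1351] yaw -176.0 q1,q6 [ -33. -127.] open 0.0186 F [-0.2  0.2 -2.5] tilt [-0.08  0.07]
.509,-.24,.133,184 az 0.001 t [ 0.005 -0.001  0.007]
plate 166 [ 0.5158 -0.2306  0.1226] (array([ 513.1, -240.3]), array([59.7, 64.6]), 4.6) 0.119808669394732
low 354 [ 0.5111 -0.2087  0.1004] (array([ 511.6, -210.9]), array([66.9, 18. ]), 0.1) 0.0715364376115033
```

View pics/p1z.png

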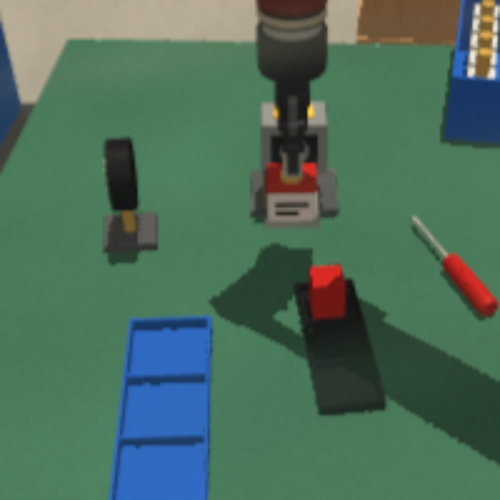

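The crop shows the red switch upright in front of the reader with its label side facing us, so the dial faces the window. The red cap is upright in its cell at (327,292).

```bash
python3 -m pendant '[0,0,0,0,0,0,0,0,0,0,0,0,0,0,0,0,0,0,0,0,0,0,0,0,0,0,0,0,0,0,0,0,0,0,0,0,0,0,0,0,0,0,0,0,0,0,0,0,0,0,0,0,0,0,0,0]'
python3 -m pendant '[0,0,1,0,0,0,0,0,0,1,0,0,0,0,0,0,1,0,0,0,0]' >/dev/null
python3 -m pendant '[0,0,1,0,0,0,0,0,0,1,0,0,0,0,0,0,1,0,0,0,0]' >/dev/null
python3 -m pendant '[0,0,1,0,0,0,0,0,0,1,0,0,0,0,0,0,1,0,0,0,0,0,0,1,0,0,0,0]'
python3 -m pendant '[0,0,0,0,0,0,0,0,0,0,0,0,0,0,0,0,0,0,0,0,0,0,0,0,0,0,0,0,0,0,0,0,0,0,0,0,0,0,0,0,0,0,0,0,0,0,0,0,0,0,0,0,0,0,0,0]' >/dev/null
python3 go.py .509,-.24,.133,94
python3 -m pendant '[0,0,1,0,0,0,0,0,0,1,0,0,0,0,0,0,1,0,0,0,0]' >/dev/null
python3 -m pendant '[0,0,1,0,0,0,0,0,0,1,0,0,0,0,0,0,1,0,0,0,0]' >/dev/null
python3 -m pendant '[0,0,1,0,0,0,0,0,0,1,0,0,0,0,0,0,1,0,0,0,0,0,0,1,0,0,0,0]' >/dev/null
python3 -m pendant '[0,0,0,0,0,0,0,0,0,0,0,0,0,0,0,0,0,0,0,0,0,0,0,0,0,0,0,0,0,0,0,0,0,0,0,0,0,0,0,0,0,0,0,0,0,0,0,0,0,0,0,0,0,0,0,0]'
python3 go.py .643,-.052,.17,6 .643,-.052,.066,6
python3 - <<'E'
from m import *
d=grab('side','p2')
cv2.imwrite('pics/p2z.png',cv2.resize(cv2.imread('pics/p2.png')[60:180,190:310],(480,480)))
E
```

```text
t: 12.42
tool_pos: [0.5108, -0.2403, 0.1359]
tool_rot: [0.112, -3.14, -0.0]
contact_force: [0.2, -0.1, -3.3]
opening: 0.0193
grip_force: 70.0
t: 13.68
tool_pos: [0.5108, -0.2403, 0.1359]
tool_rot: [2.139, 2.301, 0.0]
contact_force: [0.1, -0.1, -2.5]
opening: 0.0188
grip_force: 70.1
now 14.675 [ 0.5108 -0.2402  0.1359] yaw 94.1 q1,q6 [-33. -37.] open 0.0189 F [-0.  -0.8 -3.5] tilt [-0. -0.]
.509,-.24,.133,94 az 0.003 t [ 0.001 -0.006  0.01 ]
t: 16.92
tool_pos: [0.5108, -0.2402, 0.1359]
tool_rot: [3.14, 0.112, 0.0]
contact_force: [0.5, 0.4, -3.6]
opening: 0.0186
grip_force: 70.1
now 16.925 [ 0.5108 -0.2402  0.1359] yaw 4.1 q1,q6 [-33.  53.] open 0.0186 F [ 0.5  0.4 -3.6] tilt [ 0. -0.]
.643,-.052,.17,6 az -0.064 t [ 0.484 -0.594 -0.114]
.643,-.052,.066,6 az 0.0 t [0.    0.    0.347]
```

View pics/p2z.png

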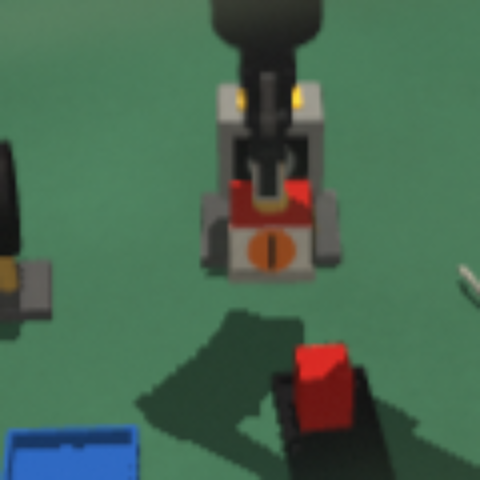

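The dial now faces us at (270,250), so the label side is towards the window, and the switch hangs upright.

```bash
python3 -m pendant '[0,0,-0.064,0.484,-0.594,-0.05,0,0,0,-0.064,0.484,-0.594,-0.05,0,0,0,-0.064,0.484,-0.594,-0.05,0,0,0,-0.064,0.484,-0.594,-0.05,0,0,0,-0.064,0.484,-0.594,0,0,0,0,-0.064,0.484,-0.594,0.1,0,0,0,-0.064,0.484,-0.594,0.17,0,0,0,-0.064,0.484,-0.594,0.17,0,0,0,-0.064,0.484,-0.594,0.2,0,0,0,-0.064,0.484,-0.594,0.23,0,0,0,-0.064,0.484,-0.594,0.23,0,0,0,-0.064,0.484,-0.594,0.23,0]'
python3 go.py .643,-.052,.066,6
```

```text
t: 18.48
tool_pos: [0.6432, -0.0522, 0.0673]
tool_rot: [3.137, 0.165, 0.001]
contact_force: [0.7, -0.6, -3.2]
opening: 0.019
grip_force: 70.3
now 18.475 [ 0.6432 -0.0522  0.0673] yaw 6.0 q1,q6 [-11.  73.] open 0.019 F [ 0.7 -0.6 -3.2] tilt [ 0.03 -0.01]
.643,-.052,.066,6 az 0.0 t [-0.001 -0.001  0.004]
```

```bash
python3 -m pendant '[0,0,0,0,0,0.008,0,0,0,0,0,0,0.008,0,0,0,0,0,0,0.008,0.3,0,0,0,0,0,0.008,0.5,0,0,0,0,0,0.008,0.5,0,0,0,0,0,-0.2,0.5,0,0,0,0,0,-0.4,0.5,0,0,0,0,0,-0.4,0.5]'
python3 chk.py; python3 go.py .4265,.3095,.18,17.5 .4265,.3095,.068,17.5
```

```text
t: 19.48
tool_pos: [0.6469, -0.0529, 0.1951]
tool_rot: [3.134, 0.164, 0.021]
contact_force: [0.7, 0.4, -0.1]
opening: 0.0427
grip_force: 0.0
scene red plate 144 0.0515 (array([ 464.2, -140.1]), array([40.2, 39.3]), 5.6)
scene red plate 284 0.0518 (array([641.3, -50.8]), array([62.4, 61.7]), 6.2)
scene yellow high 214 0.0977 (array([427.4, 310.2]), array([40. , 38.8]), 18.5)
scene yellow plate 275 0.048 (array([303.5, 380.6]), array([62.2, 61.4]), 87.2)
scene yellow plate 188 0.0481 (array([426. , 309.7]), array([60.2, 61.1]), 15.9)
scene blue plate 342 0.0483 (array([551.9, 293.6]), array([59.4, 60.9]), 59.2)
side red plate 141 0.0528 (array([ 465. , -140.6]), array([37.5, 38.8]), 7.7)
side red plate 219 0.0534 (array([640.7, -50.9]), array([59.4, 61.6]), 7.3)
side red plate 33 0.0459 (array([424.6, 439.4]), array([ 3.3, 35.9]), 67.6)
side yellow high 338 0.099 (array([427.2, 308.8]), array([38.2, 40.5]), 17.7)
side yellow high 92 0.0909 (array([303.6, 378.2]), array([19.5, 19.7]), 89.3)
side yellow plate 212 0.0491 (array([425.8, 307.2]), array([59.4, 64.2]), 16.9)
side yellow plate 644 0.0488 (array([303.8, 378.2]), array([61.5, 59.8]), 87.9)
side blue high 122 0.093 (array([ 258.2, -541.6]), array([ 48.1, 113. ]), 56.2)
side blue plate 144 0.052 (array([ 250.5, -536.4]), array([ 13.2, 100. ]), 81.2)
side blue plate 456 0.049 (array([552.4, 292.2]), array([61.4, 60.3]), 61.5)
now 19.575 [ 0.6435 -0.0522  0.188 ] yaw 6.0 q1,q6 [-11.  73.] open 0.0428 F [ 0.1 -0.6 -1.1] tilt [ 0.12 -0.02]
.4265,.3095,.18,17.5 az -0.383 t [-0.593 -1.275  0.027]
.4265,.3095,.068,17.5 az 0.0 t [0.    0.    0.373]
```

```bash
python3 -m pendant '[0,0,-0.383,-0.4,-0.9,0,1,0,0,-0.383,-0.4,-0.9,0,1,0,0,-0.383,-0.4,-0.9,0,1,0,0,-0.383,-0.4,-0.9,0,1,0,0,-0.383,-0.4,-0.9,0,1,0,0,-0.383,-0.4,-0.9,0,1,0,0,-0.383,-0.4,-0.9,0,1]' 40
python3 go.py .427,.309,.16,17.5
```

```text
t: 20.45
tool_pos: [0.4948, 0.2034, 0.1853]
tool_rot: [3.104, 0.478, -0.004]
contact_force: [0.5, -0.6, -0.2]
opening: 0.0853
grip_force: 0.0
now 20.45 [0.4948 0.2034 0.1853] yaw 17.5 q1,q6 [14. 87.] open 0.0853 F [ 0.5 -0.6 -0.2] tilt [-0.14 -0.06]
.427,.309,.16,17.5 az 0.0 t [-0.11  -0.404  0.084]
```

```bash
python3 -m pendant '[0,0,0,-0.11,-0.404,0.08,1,0,0,0,-0.11,-0.404,0.08,1,0,0,0,-0.11,-0.404,0.08,1,0,0,0,-0.11,-0.404,0.08,1]' >/dev/null
python3 go.py .427,.309,.068,17.5
```

```text
now 20.95 [0.4281 0.3086 0.1624] yaw 17.4 q1,q6 [ 28. 100.] open 0.0854 F [-0.6 -0.1  0.2] tilt [-0.03 -0.06]
.427,.309,.068,17.5 az -0.002 t [-0.003 -0.002  0.315]
```

```bash
python3 -m pendant '[0,0,0,-0.003,-0.002,0.15,1,0,0,0,-0.003,-0.002,0.31,1,0,0,0,-0.003,-0.002,0.31,1,0,0,0,-0.003,-0.002,0.31,1,0,0,0,-0.003,-0.002,0.31,0,0,0,0,-0.003,-0.002,0.31,0,0,0,0,-0.003,-0.002,0.31,0,0,0,0,-0.003,-0.002,0.31,0,0,0,0,-0.003,-0.002,0.31,0,0,0,0,-0.003,-0.002,0.31,0]' 40
python3 -m pendant '[0,0,0,0,0,-0.1,0,0,0,0,0,0,-0.2,0,0,0,0,0,0,-0.3,0,0,0,0,0,0,-0.35,0,0,0,0,0,0,-0.35,0,0,0,0,0,0,-0.35,0]'
python3 go.py .437,-.009,.16,11 .437,-.009,.024,11
```

```text
t: 22.2
tool_pos: [0.4274, 0.3103, 0.0713]
tool_rot: [-3.104, -0.478, -0.003]
contact_force: [-1.3, 0.2, 5.8]
opening: 0.0375
grip_force: 41.3
t: 22.95
tool_pos: [0.4256, 0.3094, 0.1732]
tool_rot: [3.104, 0.478, -0.004]
contact_force: [-0.8, -0.9, -0.5]
opening: 0.0375
grip_force: 40.7
now 22.95 [0.4256 0.3094 0.1732] yaw 17.5 q1,q6 [ 28. 100.] open 0.0375 F [-0.8 -0.9 -0.5] tilt [-0.14 -0.07]
.437,-.009,.16,11 az 0.216 t [-0.283  1.024  0.044]
.437,-.009,.024,11 az 0.0 t [0.    0.    0.453]
```

```bash
python3 -m pendant '[0,0,0.216,-0.28,0.98,0,0,0,0,0.216,-0.28,0.98,0,0,0,0,0.216,-0.28,0.98,0,0,0,0,0.216,-0.28,0.98,0,0,0,0,0.216,-0.28,0.98,0,0,0,0,0.216,-0.28,0.98,0,0,0,0,0.216,-0.28,0.98,0,0]' >/dev/null
python3 go.py .437,-.009,.026,11
```

```text
now 23.825 [0.4341 0.0045 0.1737] yaw 11.0 q1,q6 [-9. 70.] open 0.0373 F [-0.8  1.2 -0.1] tilt [-0.12  0.05]
.437,-.009,.026,11 az -0.001 t [0.001 0.046 0.492]
```

```bash
python3 -m pendant '[0,0,0,0,0.046,0.15,0,0,0,0,0,0.046,0.3,0,0,0,0,0,0.046,0.4,0,0,0,0,0,0.046,0.45,0,0,0,0,0,0.046,0.495,0,0,0,0,0,0.046,0.495,0,0,0,0,0,0.046,0.495,0,0,0,0,0,0.046,0.495,0]'
python3 -m pendant '[0,0,0,0,0,0,0.3,0,0,0,0,0,0,0.65,0,0,0,0,0,0,0.65,0,0,0,0,0,0,0.65,0,0,0,0,0,-0.2,0.65,0,0,0,0,0,-0.4,0.65,0,0,0,0,0,-0.5,0.65]'
python3 go.py .426,.3085,.18,17.5
```

```text
t: 24.82
tool_pos: [0.4379, -0.0095, 0.0272]
tool_rot: [3.127, 0.301, 0.002]
contact_force: [-0.0, -0.2, -0.6]
opening: 0.0376
grip_force: 41.1
t: 25.7
tool_pos: [0.4389, -0.0097, 0.1806]
tool_rot: [3.125, 0.301, 0.009]
contact_force: [-0.4, -0.8, -0.3]
opening: 0.0557
grip_force: 0.0
now 25.7 [ 0.4389 -0.0097  0.1806] yaw 11.0 q1,q6 [-11.  68.] open 0.0557 F [-0.4 -0.8 -0.3] tilt [ 0.33 -0.06]
.426,.3085,.18,17.5 az -0.216 t [ 0.16  -1.049  0.002]
```

```bash
python3 -m pendant '[0,0,-0.216,0.16,-0.98,0,0.65,0,0,-0.216,0.16,-0.98,0,0.65,0,0,-0.216,0.16,-0.98,0,0.65,0,0,-0.216,0.16,-0.98,0,0.65,0,0,-0.216,0.16,-0.98,0,0.65,0,0,-0.216,0.16,-0.98,0,0.65,0,0,-0.216,0.16,-0.98,0,0.65]' >/dev/null
python3 chk.py | grep -v 'blue high'; python3 go.py .426,.3085,.18,17.5
```

```text
scene red plate 151 0.0515 (array([ 464.8, -140.3]), array([39.5, 38.5]), 9.1)
scene red plate 279 0.0521 (array([632.1, -62.7]), array([64.7, 62.6]), 3.5)
scene red plate 41 0.0469 (array([430.8, 420. ]), array([37.8, 22.1]), 78.7)
scene yellow plate 155 0.0515 (array([436.8,  -8. ]), array([40.9, 38.5]), 12.2)
scene yellow plate 256 0.048 (array([303.5, 380.3]), array([62.7, 61.2]), 1.5)
scene yellow plate 39 0.0478 (array([414.5, 287.6]), array([27. , 22.2]), 23.2)
scene yellow plate 39 0.0475 (array([400.9, 327. ]), array([24.5, 13.8]), 12.2)
scene yellow plate 51 0.048 (array([443. , 303.5]), array([34. , 33.8]), 10.9)
scene blue plate 142 0.0519 (array([ 260.4, -543.6]), array([ 50.2, 116.5]), 52.9)
scene blue plate 345 0.0482 (array([552. , 293.5]), array([60.4, 60.5]), 59.3)
side red plate 229 0.0533 (array([632.7, -62.1]), array([61.9, 60.9]), 3.6)
side red plate 31 0.0462 (array([424.6, 439.3]), array([ 3.4, 36. ]), 67.4)
side yellow high 60 0.0911 (array([551.4, 292.8]), array([17.8, 16.9]), 53.6)
side yellow high 99 0.0906 (array([303.5, 377.7]), array([19.8, 19.9]), 89.5)
side yellow plate 205 0.0491 (array([401.4, 305.3]), array([64.6, 29.8]), 84.1)
side yellow plate 631 0.0488 (array([303.8, 378.1]), array([60.9, 59.9]), 88.7)
side blue plate 455 0.049 (array([552.6, 292.7]), array([61.4, 59.8]), 60.6)
now 26.675 [0.4284 0.2874 0.1763] yaw 17.4 q1,q6 [26. 98.] open 0.0555 F [-0.1  0.6 -0.2] tilt [-0.01 -0.02]
.426,.3085,.18,17.5 az -0.003 t [ 0.013 -0.07  -0.012]
```

Run:
```python
from m import *
d=grab('wrist');C=cloud(d);h=cv2.cvtColor(d['image'],cv2.COLOR_RGB2HSV)
for nm,m in(('neck',(h[...,0]>10)&(h[...,0]<26)&(h[...,1]>90)&(C[...,2]>.085)&(C[...,2]<.1)),('plate',mask(h,'yellow')&(C[...,2]>.042)&(C[...,2]<.058))):
  for k in clust(m,60): print(nm,k.sum(),np.median(C[k][:,2]),rect(C[k]))
```

```text
neck 741 0.09344152571265482 (array([552.5, 292.1]), array([20.5, 19.7]), 59.2)
neck 541 0.0934592311127583 (array([426.1, 308.6]), array([20.5, 19.9]), 16.6)
neck 295 0.09315690550035888 (array([308.1, 377.8]), array([20.4, 15.8]), 88.0)
plate 2405 0.05157621936700818 (array([424.3, 308.2]), array([63.3, 59.9]), 17.0)
plate 1502 0.05174221523100206 (array([304.6, 380.1]), array([62.3, 61.2]), 87.9)
plate 1096 0.055050789958407176 (array([437.7,  -9. ]), array([39.1, 40.8]), 11.0)
```

```bash
python3 -m pendant '[0,0,0.012,0.014,-0.07,0,0.65,0,0,0.012,0.014,-0.07,0,0.65,0,0,0.012,0.014,-0.07,0.1,0.65,0,0,0.012,0.014,-0.07,0.3,0.65,0,0,0.012,0.014,-0.07,0.388,0.65,0,0,0.012,0.014,-0.07,0.388,0.65,0,0,0.012,0.014,-0.07,0.388,0,0,0,0.012,0.014,-0.07,0.388,0,0,0,0.012,0.014,-0.07,0.388,0,0,0,0.012,0.014,-0.07,0.388,0,0,0,0.012,0.014,-0.07,0.388,0,0,0,0.012,0.014,-0.07,0.388,0]' 70
python3 -m pendant '[0,0,0,0,0,0,0,0,0,0,0,0,-0.15,0,0,0,0,0,0,-0.3,0,0,0,0,0,0,-0.45,0,0,0,0,0,0,-0.45,0,0,0,0,0,0,-0.45,0]'
python3 -m pendant '[0,0,-1,0,0.85,0,0,0,0,-1,0,0.85,0,0,0,0,-1,0,0.85,0,0,0,0,-1,0,0.85,0,0,0,0,-1,0,0.85,0,0]'
python3 -m pendant '[0,0,-1,0,0,0,0,0,0,-1,0,0,0,0,0,0,-1,0,0,0,0]' >/dev/null
python3 -m pendant '[0,0,-1,0,0,0,0,0,0,-1,0,0,0,0,0,0,-1,0,0,0,0]' >/dev/null
python3 -m pendant '[0,0,-1,0,0,0,0,0,0,-1,0,0,0,0,0,0,-1,0,0,0,0,0,0,-1,0,0,0,0]' >/dev/null
python3 go.py .509,-.24,.2,184
```

```text
t: 28.22
tool_pos: [0.4277, 0.3101, 0.0624]
tool_rot: [-3.106, -0.468, -0.006]
contact_force: [-0.5, -2.8, 6.4]
opening: 0.0187
grip_force: 68.8
t: 28.98
tool_pos: [0.4249, 0.3092, 0.1929]
tool_rot: [3.106, 0.468, -0.005]
contact_force: [-0.7, -0.6, -4.8]
opening: 0.0192
grip_force: 69.7
t: 29.6
tool_pos: [0.4998, 0.0632, 0.1914]
tool_rot: [-2.88, -1.251, 0.008]
contact_force: [0.6, 0.7, -4.2]
opening: 0.019
grip_force: 70.8
now 30.85 [0.4994 0.066  0.1917] yaw 137.0 q1,q6 [ -1. -48.] open 0.0187 F [ 1.  -0.2 -4.8] tilt [-0.33  0.01]
.509,-.24,.2,184 az -1.566 t [-0.719 -0.724 -0.028]
```

```bash
python3 -m pendant '[0,0,-0.9,-0.715,-0.724,0,0,0,0,-0.9,-0.715,-0.724,0,0,0,0,-0.9,-0.715,-0.724,0,0,0,0,-0.9,-0.715,-0.724,0,0,0,0,-0.9,-0.715,-0.724,0,0,0,0,-0.9,-0.715,-0.724,0,0,0,0,-0.9,-0.715,-0.724,0,0]' >/dev/null
python3 go.py .5095,-.24,.134,184
```

```text
now 31.725 [ 0.5098 -0.2389  0.1933] yaw 164.0 q1,q6 [ -33. -107.] open 0.0189 F [ 0.9 -0.1 -4.3] tilt [-0.14  0.13]
.5095,-.24,.134,184 az -0.668 t [-0.    -0.004  0.198]
```

```bash
python3 -m pendant '[0,0,-0.668,0,-0.004,0,0,0,0,-0.668,0,-0.004,0.1,0,0,0,-0.668,0,-0.004,0.197,0,0,0,-0.668,0,-0.004,0.197,0,0,0,-0.668,0,-0.004,0.197,0,0,0,-0.668,0,-0.004,0.197,0]' >/dev/null
python3 go.py .5095,-.24,.134,184
python3 - <<'E'
from m import *
d=grab('side','p3');C=cloud(d);h=cv2.cvtColor(d['image'],cv2.COLOR_RGB2HSV);x,y,z=np.moveaxis(C,2,0)
for k in clust(mask(h,'yellow')&(z>.112)&(z<.132)&(y<-.1),20): print(k.sum(),np.median(z[k]),rect(C[k]))
cv2.imwrite('pics/p3z.png',cv2.resize(cv2.imread('pics/p3.png')[60:260,170:330],(480,600)))
E
```

```text
now 32.475 [ 0.5113 -0.2405  0.1379] yaw -175.8 q1,q6 [ -33. -127.] open 0.0188 F [-0.5 -0.7 -3.4] tilt [ 0.16 -0.1 ]
.5095,-.24,.134,184 az 0.006 t [0.006 0.002 0.013]
22 0.12520408269180217 (array([ 493.9, -248.8]), array([15. , 38.7]), 2.5)
```

View pics/p3z.png

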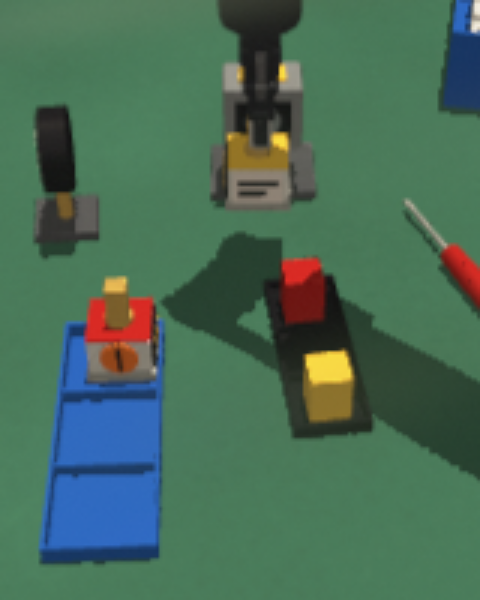

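The yellow switch is upright at the reader with its label facing us, so its dial faces the window. Both caps stand in their cells at (300,290) and (328,385), and red stands in the tray at (120,345).

```bash
python3 -m pendant '[0,0,0,0,0,0.006,0,0,0,0,0,0,0.006,0,0,0,0,0,0,0.006,0,0,0,0,0,0,0.006,0,0,0,0,0,0,0.006,0,0,0,0,0,0,0.006,0,0,0,0,0,0,0.006,0,0,0,0,0,0,0.006,0,0,0,0,0,0,0.006,0]' >/dev/null
python3 -m pendant '[0,0,1,0,0,0,0,0,0,1,0,0,0,0,0,0,1,0,0,0,0]' >/dev/null
python3 -m pendant '[0,0,1,0,0,0,0,0,0,1,0,0,0,0,0,0,1,0,0,0,0]' >/dev/null
python3 -m pendant '[0,0,1,0,0,0,0,0,0,1,0,0,0,0,0,0,1,0,0,0,0,0,0,1,0,0,0,0]' >/dev/null
python3 -m pendant '[0,0,0,0,0,0,0,0,0,0,0,0,0,0,0,0,0,0,0,0,0,0,0,0,0,0,0,0,0,0,0,0,0,0,0,0,0,0,0,0,0,0,0,0,0,0,0,0,0,0,0,0,0,0,0,0]' >/dev/null
python3 go.py .5095,-.24,.134,94
python3 -m pendant '[0,0,1,0,0,0,0,0,0,1,0,0,0,0,0,0,1,0,0,0,0]' >/dev/null
python3 -m pendant '[0,0,1,0,0,0,0,0,0,1,0,0,0,0,0,0,1,0,0,0,0]' >/dev/null
python3 -m pendant '[0,0,1,0,0,0,0,0,0,1,0,0,0,0,0,0,1,0,0,0,0,0,0,1,0,0,0,0]' >/dev/null
python3 -m pendant '[0,0,0,0,0,0,0,0,0,0,0,0,0,0,0,0,0,0,0,0,0,0,0,0,0,0,0,0,0,0,0,0,0,0,0,0,0,0,0,0,0,0,0,0,0,0,0,0,0,0,0,0,0,0,0,0]' >/dev/null
python3 - <<'E'
from m import *
d=grab('side')
i=cv2.cvtColor(d['image'],cv2.COLOR_RGB2HSV)[60:150,220:300]
m=(i[...,0]>5)&(i[...,0]<18)&(i[...,1]>150);print('orange on near side',m.sum(),np.argwhere(m).mean(0)+[60,220])
E
python3 chk.py | grep -v 'blue high' | grep side
python3 go.py .6335,.0375,.17,6 .6335,.0375,.066,6
```

```text
now 35.9 [ 0.5102 -0.2403  0.1341] yaw 94.2 q1,q6 [-33. -37.] open 0.0189 F [-0.3  0.5 -3.1] tilt [-0. -0.]
.5095,-.24,.134,94 az 0.006 t [ 0.001 -0.002  0.   ]
orange on near side 85 [122.72941176 257.97647059]
side red plate 143 0.0526 (array([ 465.6, -142. ]), array([37. , 41.2]), 8.6)
side red plate 229 0.0531 (array([632.6, -61.3]), array([62.5, 58.8]), 4.1)
side red plate 30 0.0461 (array([424.4, 439.3]), array([ 3.8, 35.3]), 68.3)
side yellow high 56 0.0911 (array([303.1, 378.3]), array([18.6, 18.6]), 83.1)
side yellow plate 178 0.0531 (array([437.9,  -8.8]), array([37.4, 39.9]), 11.6)
side yellow plate 637 0.0488 (array([303.5, 378.1]), array([61.3, 59.8]), 87.9)
side blue plate 141 0.0521 (array([ 250. , -537.5]), array([ 14. , 100.8]), 81.0)
side blue plate 452 0.049 (array([552.6, 292.4]), array([60.3, 60.5]), 60.5)
now 38.3 [ 0.5102 -0.2403  0.1341] yaw 4.2 q1,q6 [-33.  53.] open 0.0189 F [ 0.7 -0.7 -4.6] tilt [-0.  0.]
.6335,.0375,.17,6 az -0.061 t [ 0.477 -0.894 -0.12 ]
.6335,.0375,.066,6 az 0.0 t [0.    0.    0.347]
```

```bash
python3 -m pendant '[0,0,0,0,0,-0.15,0,0,0,-0.061,0.1,-0.1,-0.24,0,0,0,-0.061,0.477,-0.894,-0.24,0,0,0,-0.061,0.477,-0.894,-0.24,0,0,0,-0.061,0.477,-0.894,-0.24,0,0,0,-0.061,0.477,-0.894,-0.24,0,0,0,-0.061,0.477,-0.894,-0.24,0,0,0,-0.061,0.477,-0.894,-0.24,0,0,0,-0.061,0.477,-0.894,-0.24,0]' >/dev/null
python3 go.py .6335,.038,.069,6
```

```text
now 39.425 [0.6331 0.0362 0.2059] yaw 5.9 q1,q6 [-3. 81.] open 0.0187 F [-0.  -0.3 -4.6] tilt [-0.04 -0.04]
.6335,.038,.069,6 az -0.003 t [ 0.002 -0.006  0.456]
```

```bash
python3 -m pendant '[0,0,0,0.002,-0.006,0.15,0,0,0,0,0.002,-0.006,0.3,0,0,0,0,0.002,-0.006,0.38,0,0,0,0,0.002,-0.006,0.42,0,0,0,0,0.002,-0.006,0.45,0,0,0,0,0.002,-0.006,0.465,0,0,0,0,0.002,-0.006,0.465,0,0,0,0,0.002,-0.006,0.465,0]'
python3 -m pendant '[0,0,0,0,0,0,0.3,0,0,0,0,0,0,0.5,0,0,0,0,0,0,0.5,0,0,0,0,0,0,0.5,0,0,0,0,0,-0.2,0.5,0,0,0,0,0,-0.4,0.5,0,0,0,0,0,-0.45,0.5]' >/dev/null
python3 go.py .552,.293,.18,-30 .552,.293,.18,-60 .552,.293,.18,-90 .552,.293,.18,-119
```

```text
t: 40.42
tool_pos: [0.6345, 0.0395, 0.0676]
tool_rot: [3.137, 0.164, 0.003]
contact_force: [-0.4, -0.5, -4.3]
opening: 0.0185
grip_force: 71.3
now 41.3 [0.6366 0.0393 0.2081] yaw 6.0 q1,q6 [-3. 81.] open 0.0427 F [ 0.   0.9 -0.5] tilt [ 0.56 -0.03]
.552,.293,.18,-30 az 1.2 t [-0.192 -0.87   0.094]
.552,.293,.18,-60 az 1.0 t [ 0.  0. -0.]
.552,.293,.18,-90 az 1.0 t [ 0.  0. -0.]
.552,.293,.18,-119 az 0.967 t [ 0.  0. -0.]
```

```bash
python3 -m pendant '[0,0,-1,-0.192,-0.87,0,0.65,0,0,-1,-0.192,-0.87,0,0.65,0,0,-1,-0.192,-0.87,0,0.65,0,0,-1,-0.192,-0.87,0,0.65,0,0,-1,-0.192,-0.87,0,0.65,0,0,-1,-0.192,-0.87,0,0.65]' >/dev/null
for i in 1; do python3 -m pendant '[0,0,-1,0,0,0,0.65,0,0,-1,0,0,0,0.65,0,0,-1,0,0,0,0.65]' >/dev/null; done
python3 -m pendant '[0,0,-1,0,0,0,0.65,0,0,-1,0,0,0,0.65,0,0,-1,0,0,0,0.65]' >/dev/null
python3 -m pendant '[0,0,-1,0,0,0,0.65,0,0,-1,0,0,0,0.65,0,0,-1,0,0,0,0.65]' >/dev/null
python3 -m pendant '[0,0,-1,0,0,0,0.65,0,0,-1,0,0,0,0.65,0,0,-1,0,0,0,0.65]' >/dev/null
python3 -m pendant '[0,0,-1,0,0,0,0.65,0,0,-1,0,0,0,0.65,0,0,-1,0,0,0,0.65]' >/dev/null
python3 -m pendant '[0,0,-1,0,0,0,0.65,0,0,-1,0,0,0,0.65,0,0,-1,0,0,0,0.65]' >/dev/null
python3 -m pendant '[0,0,-0.833,0,0,0,0.65,0,0,-0.833,0,0,0,0.65,0,0,-0.833,0,0,0,0.65,0,0,-0.833,0,0,0,0.65]' >/dev/null
python3 chk.py | grep -v 'blue high'
python3 - <<'E'
from m import *
d=grab('wrist');C=cloud(d);h=cv2.cvtColor(d['image'],cv2.COLOR_RGB2HSV)
for nm,m in(('neck',(h[...,0]>10)&(h[...,0]<26)&(h[...,1]>90)&(C[...,2]>.085)&(C[...,2]<.1)),('plate',mask(h,'blue')&(C[...,2]>.042)&(C[...,2]<.058))):
  for k in clust(m,60): print(nm,k.sum(),np.median(C[k][:,2]),rect(C[k]))
E
python3 go.py .552,.293,.06,240.5
```

```text
scene red plate 148 0.0515 (array([ 464.9, -141.2]), array([39.4, 39.3]), 11.6)
scene red plate 282 0.052 (array([633.1, -63.1]), array([62.7, 65.4]), 5.4)
scene yellow plate 153 0.0516 (array([436.4,  -7.8]), array([40.9, 38.8]), 10.7)
scene yellow plate 268 0.0479 (array([303.9, 380.7]), array([62.2, 61.8]), 89.4)
scene yellow plate 300 0.0517 (array([631.2,  40.5]), array([61., 60.]), 5.8)
scene blue plate 145 0.052 (array([ 260.3, -542.1]), array([ 49.2, 114.8]), 54.4)
scene blue plate 341 0.0483 (array([551.4, 293.7]), array([59. , 62.3]), 59.8)
side red plate 143 0.053 (array([ 465.2, -140.8]), array([37.2, 39.8]), 10.7)
side red plate 31 0.0458 (array([424.6, 439.5]), array([ 3.6, 35.8]), 67.2)
side yellow high 105 0.0907 (array([303.6, 378.4]), array([20.1, 19.4]), 88.5)
side yellow plate 184 0.0527 (array([437.6,  -8.8]), array([37.9, 39.2]), 10.8)
side yellow plate 645 0.0488 (array([303.7, 378.5]), array([61.9, 59.9]), 88.3)
side blue plate 430 0.049 (array([552.6, 293.2]), array([59.4, 59.7]), 59.5)
neck 164 0.08997877092779993 (array([313.3, 375.2]), array([21.4,  8.9]), 60.8)
neck 411 0.09334443870598241 (array([552.6, 291.6]), array([19.8, 19. ]), 60.9)
neck 270 0.0925123045706919 (array([534.1, 605.2]), array([38.4,  5.3]), 6.2)
plate 1936 0.051499939252497934 (array([553.8, 293.1]), array([62.7, 59.4]), 60.8)
now 44.95 [0.5497 0.292  0.2014] yaw -119.1 q1,q6 [  21. -130.] open 0.0552 F [0.1 1.1 0.3] tilt [-0.01 -0.02]
.552,.293,.06,240.5 az 0.012 t [-0.007 -0.005  0.471]
```

```bash
python3 -m pendant '[0,0,0,-0.007,-0.005,0.1,0.65,0,0,0,-0.007,-0.005,0.25,0.65,0,0,0,-0.007,-0.005,0.4,0.65,0,0,0,-0.007,-0.005,0.471,0.65,0,0,0,-0.007,-0.005,0.471,0.65,0,0,0,-0.007,-0.005,0.471,0,0,0,0,-0.007,-0.005,0.471,0,0,0,0,-0.007,-0.005,0.471,0,0,0,0,-0.007,-0.005,0.471,0,0,0,0,-0.007,-0.005,0.471,0,0,0,0,-0.007,-0.005,0.471,0]' 70
python3 -m pendant '[0,0,0,0,0,-0.15,0,0,0,0,0,0,-0.3,0,0,0,0,0,0,-0.45,0,0,0,0,0,0,-0.47,0,0,0,0,0,0,-0.47,0]'
python3 go.py .53,.02,.2,213 .5095,-.24,.2,184
```

```text
t: 46.32
tool_pos: [0.5535, 0.2947, 0.063]
tool_rot: [-1.592, 2.703, -0.001]
contact_force: [0.8, -0.3, 6.3]
opening: 0.0189
grip_force: 69.2
t: 46.95
tool_pos: [0.5507, 0.2938, 0.1993]
tool_rot: [1.593, -2.705, -0.001]
contact_force: [-1.1, -1.0, -4.0]
opening: 0.0185
grip_force: 69.9
now 46.95 [0.5507 0.2938 0.1993] yaw -119.0 q1,q6 [  21. -130.] open 0.0185 F [-1.1 -1.  -4. ] tilt [-0.14 -0.05]
.53,.02,.2,213 az 0.933 t [ 0.832 -0.382 -0.002]
.5095,-.24,.2,184 az 0.967 t [ 0.529 -0.69  -0.   ]
```

```bash
python3 -m pendant '[0,0,0.933,0.832,-0.382,0,0,0,0,0.933,0.832,-0.382,0,0,0,0,0.933,0.832,-0.382,0,0,0,0,0.933,0.832,-0.382,0,0,0,0,0.933,0.832,-0.382,0,0,0,0,0.933,0.832,-0.382,0,0]' >/dev/null
python3 -m pendant '[0,0,0.967,0.529,-0.69,0,0,0,0,0.967,0.529,-0.69,0,0,0,0,0.967,0.529,-0.69,0,0,0,0,0.967,0.529,-0.69,0,0,0,0,0.967,0.529,-0.69,0,0,0,0,0.967,0.529,-0.69,0,0,0,0,0.967,0.529,-0.69,0,0]' >/dev/null
python3 go.py .5095,-.24,.134,184
```

```text
now 48.575 [ 0.5105 -0.2378  0.2001] yaw -175.9 q1,q6 [ -33. -127.] open 0.0191 F [-0.7  0.9 -3.7] tilt [-0.08  0.1 ]
.5095,-.24,.134,184 az 0.004 t [ 0.004 -0.007  0.22 ]
```

```bash
python3 -m pendant '[0,0,0,0.004,-0.005,0.1,0,0,0,0,0.004,-0.005,0.215,0,0,0,0,0.004,-0.005,0.222,0,0,0,0,0.004,-0.005,0.222,0,0,0,0,0.004,-0.005,0.222,0]' >/dev/null
python3 go.py .5095,-.24,.134,184
python3 - <<'E'
from m import *
grab('side','p4')
cv2.imwrite('pics/p4z.png',cv2.resize(cv2.imread('pics/p4.png')[60:260,170:330],(480,600)))
E
```

```text
now 49.2 [ 0.5106 -0.2417  0.137 ] yaw -176.0 q1,q6 [ -33. -127.] open 0.0187 F [-0.3 -0.4 -3.9] tilt [ 0.18 -0.11]
.5095,-.24,.134,184 az 0.001 t [0.003 0.006 0.01 ]
```

View pics/p4z.png

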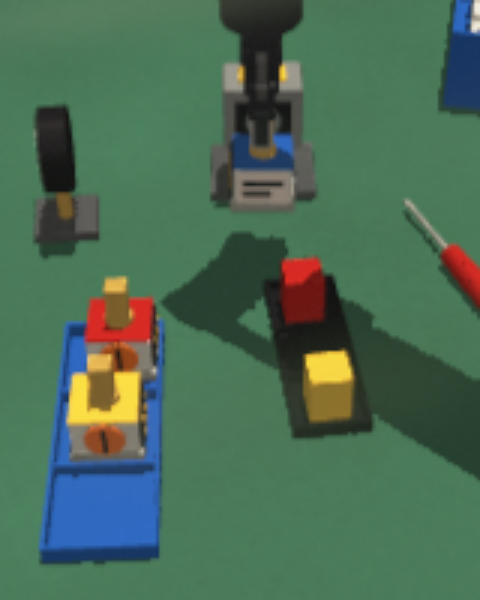

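The blue switch is upright at the reader with its label facing us at (263,188), so its dial faces the window. Red and yellow stand in the tray.

```bash
python3 -m pendant '[0,0,0,0,0,0.005,0,0,0,0,0,0,0.005,0,0,0,0,0,0,0.005,0,0,0,0,0,0,0.005,0,0,0,0,0,0,0.005,0,0,0,0,0,0,0.005,0,0,0,0,0,0,0.005,0,0,0,0,0,0,0.005,0,0,0,0,0,0,0.005,0]' >/dev/null
python3 -m pendant '[0,0,1,0,0,0,0,0,0,1,0,0,0,0,0,0,1,0,0,0,0]' >/dev/null
python3 -m pendant '[0,0,1,0,0,0,0,0,0,1,0,0,0,0,0,0,1,0,0,0,0]' >/dev/null
python3 -m pendant '[0,0,1,0,0,0,0,0,0,1,0,0,0,0,0,0,1,0,0,0,0,0,0,1,0,0,0,0]' >/dev/null
python3 -m pendant '[0,0,0,0,0,0,0,0,0,0,0,0,0,0,0,0,0,0,0,0,0,0,0,0,0,0,0,0,0,0,0,0,0,0,0,0,0,0,0,0,0,0,0,0,0,0,0,0,0,0,0,0,0,0,0,0]' >/dev/null
python3 go.py .5095,-.24,.134,94
python3 -m pendant '[0,0,1,0,0,0,0,0,0,1,0,0,0,0,0,0,1,0,0,0,0]' >/dev/null
python3 -m pendant '[0,0,1,0,0,0,0,0,0,1,0,0,0,0,0,0,1,0,0,0,0]' >/dev/null
python3 -m pendant '[0,0,1,0,0,0,0,0,0,1,0,0,0,0,0,0,1,0,0,0,0,0,0,1,0,0,0,0]' >/dev/null
python3 -m pendant '[0,0,0,0,0,0,0,0,0,0,0,0,0,0,0,0,0,0,0,0,0,0,0,0,0,0,0,0,0,0,0,0,0,0,0,0,0,0,0,0,0,0,0,0,0,0,0,0,0,0,0,0,0,0,0,0]' >/dev/null
python3 - <<'E'
from m import *
d=grab('side')
i=cv2.cvtColor(d['image'],cv2.COLOR_RGB2HSV)[60:150,220:300]
m=(i[...,0]>5)&(i[...,0]<18)&(i[...,1]>150);print('orange on near side',m.sum(),np.argwhere(m).mean(0)+[60,220])
E
python3 chk.py | grep -v 'blue high'
python3 go.py .51,-.24,.21,6 .624,.1275,.21,6 .624,.1275,.069,6
```

```text
now 52.625 [ 0.5093 -0.2414  0.1332] yaw 94.0 q1,q6 [-33. -37.] open 0.019 F [-0.5 -0.3 -3.4] tilt [-0. -0.]
.5095,-.24,.134,94 az -0.0 t [ 0.005  0.001 -0.003]
orange on near side 81 [123.01234568 256.88888889]
scene red plate 148 0.0516 (array([ 465.6, -140.3]), array([39.1, 39.1]), 12.1)
scene red plate 280 0.052 (array([632.6, -62.9]), array([63.7, 65. ]), 5.3)
scene yellow plate 151 0.0514 (array([436.7,  -7.6]), array([40.6, 38.9]), 11.5)
scene yellow plate 271 0.0481 (array([304.1, 380.6]), array([62.3, 60.5]), 86.8)
scene yellow plate 297 0.0519 (array([631.3,  39.7]), array([61.7, 62.2]), 6.8)
side red plate 141 0.0527 (array([ 465.6, -141. ]), array([37.5, 41.9]), 9.1)
side red plate 229 0.0534 (array([633.4, -61.5]), array([62.4, 60.8]), 3.4)
side red plate 33 0.0457 (array([424.6, 439. ]), array([ 2.9, 36.1]), 66.7)
side yellow high 38 0.091 (array([306.9, 378.5]), array([19.5, 10.9]), 82.6)
side yellow plate 176 0.0528 (array([437.3,  -8.4]), array([38. , 40.8]), 11.3)
side yellow plate 250 0.0531 (array([631.8,  39.9]), array([59.1, 60.4]), 5.5)
side yellow plate 641 0.0488 (array([303.8, 378. ]), array([61.3, 60. ]), 87.9)
side blue plate 139 0.0522 (array([ 250.7, -535.7]), array([ 13., 100.]), 80.9)
now 55.025 [ 0.5094 -0.2414  0.1332] yaw 4.0 q1,q6 [-33.  53.] open 0.0189 F [-0.  -1.  -4.7] tilt [ 0. -0.]
.51,-.24,.21,6 az -0.067 t [ 0.002 -0.004 -0.256]
.624,.1275,.21,6 az 0.0 t [ 0.506 -1.179 -0.   ]
.624,.1275,.069,6 az 0.0 t [0.   0.   0.47]
```

```bash
python3 -m pendant '[0,0,-0.067,0,0,-0.15,0,0,0,-0.067,0,0,-0.26,0,0,0,-0.067,0.4,-0.95,-0.26,0,0,0,-0.067,0.4,-0.95,-0.26,0,0,0,-0.067,0.4,-0.95,-0.26,0,0,0,-0.067,0.4,-0.95,-0.26,0,0,0,-0.067,0.4,-0.95,-0.26,0,0,0,-0.067,0.4,-0.95,-0.26,0,0,0,-0.067,0.4,-0.95,-0.26,0]' >/dev/null
python3 go.py .624,.1285,.0675,6
```

```text
now 56.15 [0.609  0.0513 0.2109] yaw 6.0 q1,q6 [-2. 82.] open 0.0186 F [ 0.8 -0.2 -4.8] tilt [-0.04 -0.04]
.624,.1285,.0675,6 az 0.001 t [ 0.077 -0.251  0.478]
```

```bash
python3 -m pendant '[0,0,0,0.077,-0.251,0,0,0,0,0,0.077,-0.251,0,0,0,0,0,0.077,-0.251,0.1,0,0,0,0,0.077,-0.251,0.25,0,0,0,0,0.077,-0.251,0.36,0,0,0,0,0.077,-0.251,0.42,0,0,0,0,0.077,-0.251,0.46,0,0,0,0,0.077,-0.251,0.48,0,0,0,0,0.077,-0.251,0.482,0,0,0,0,0.077,-0.251,0.482,0]'
python3 -m pendant '[0,0,0,0,0,0,0.3,0,0,0,0,0,0,0.5,0,0,0,0,0,0,0.5,0,0,0,0,0,0,0.5,0,0,0,0,0,-0.2,0.5,0,0,0,0,0,-0.4,0.5,0,0,0,0,0,-0.5,0.5,0,0,0,0,0,-0.5,0.5]' 
python3 -m pendant '[0,0,0,-0.4,0,-0.3,0.5,0,0,0,-0.4,0,-0.3,0.5,0,0,0,-0.4,0,-0.3,0.5,0,0,0,-0.4,0,-0.3,0.5,0,0,0,-0.4,0,-0.3,0.5,0,0,0,-0.4,0,-0.3,0.5,0,0,0,-0.4,0,-0.3,0.5,0,0,0,-0.4,0,-0.3,0.5]' >/dev/null
python3 chk.py | grep -v 'blue high'
python3 -c "from h import *;grab('side','end')"
```

```text
t: 57.4
tool_pos: [0.6251, 0.1287, 0.0677]
tool_rot: [-3.137, -0.165, -0.003]
contact_force: [-0.6, -0.1, -3.8]
opening: 0.0185
grip_force: 72.4
t: 58.4
tool_pos: [0.6263, 0.1288, 0.221]
tool_rot: [-3.137, -0.165, -0.012]
contact_force: [0.2, -0.1, -0.9]
opening: 0.0428
grip_force: 0.0
scene red plate 149 0.0517 (array([ 464.6, -140.6]), array([39.7, 38.7]), 14.0)
scene red plate 278 0.0518 (array([632.7, -63.4]), array([64.6, 64.8]), 5.2)
scene yellow plate 150 0.0519 (array([436.8,  -7.6]), array([40.4, 38.8]), 9.9)
scene yellow plate 272 0.048 (array([303.5, 380.7]), array([62.3, 60.8]), 89.1)
scene yellow plate 301 0.052 (array([631.4,  39.4]), array([60.8, 62.4]), 7.2)
scene blue plate 141 0.0515 (array([ 262.2, -543.5]), array([ 52.6, 116.5]), 52.2)
scene blue plate 352 0.052 (array([624.7, 128.9]), array([64.3, 62.7]), 5.7)
side red plate 139 0.0527 (array([ 465.3, -141.3]), array([37.2, 39.2]), 9.1)
side red plate 229 0.0533 (array([633.3, -63.8]), array([61.7, 64.6]), 2.9)
side red plate 31 0.0466 (array([424.5, 439. ]), array([ 2.8, 35.9]), 66.6)
side yellow high 62 0.0909 (array([303. , 378.4]), array([18.7, 18.4]), 82.1)
side yellow plate 178 0.0526 (array([438.1,  -9.7]), array([37.8, 42.5]), 11.7)
side yellow plate 251 0.0533 (array([632.1,  39.9]), array([57.5, 59.9]), 8.3)
side yellow plate 638 0.0488 (array([303.5, 377.7]), array([61.3, 59.9]), 88.4)
side blue plate 144 0.052 (array([ 250. , -535.3]), array([ 13.8, 101.1]), 83.1)
side blue plate 337 0.0531 (array([625.7, 129.3]), array([60.7, 60. ]), 5.5)
```

View pics/end.png

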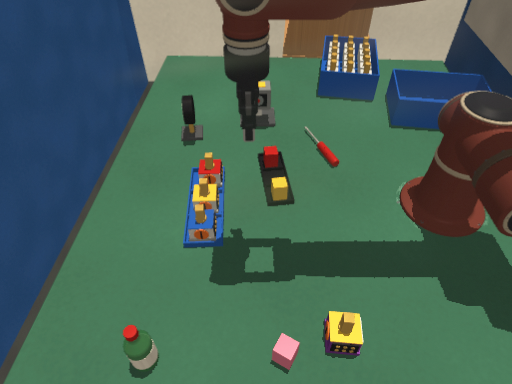

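The final picture shows all three switches upright in the blue tray at (206,170), (205,197) and (201,222), both caps in the holder at (271,157) and (280,188), and the gripper clear of everything.

```bash
python3 -c "from station import ctrl;print(ctrl.finish_job())"
```

```text
the job is handed in; nothing more can be done
None
```

The job is handed in at about 58 s: red, yellow and blue were each shown to the reader dial, terminals, then label, all three stand upright in the blue tray and both caps are in the holder; the result was not reported back.

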